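Open the hanging stockroom tin

ROBOT

A 6-joint arm with a two-finger parallel gripper is mounted at the origin on the work surface. World frame = base frame: x ahead of the robot, y to its left, z up, the work surface at z = 0. Lengths are in mm, angles in rad, forces in N, time in s.
With the tool pointing down it reaches from about 425 to 950 mm from the base axis. Payload 14.7 kg.
Tool frame: the origin (TCP) lies at the very end of the fingers, on their centre line; the grasp point (between the pads) lies 19 mm behind it (grasp_offset is the distance from the TCP to the grasp point, in mm); z points along the fingers, y is the line along which they close (so a half turn about z gives the same grasp; the last joint's range is limited). The gripper opens to 85 mm and grips with 20 to 120 N. Pads are 22 mm wide; open, the fingers measure 114 mm over their backs; the gripper's body (76 mm by 85 mm) begins 54 mm behind the grasp point. The pads swing forward as they close: fully open they stand 13 mm farther back than shut.
Start: joints at [-1.225, 0.48, 1.596, -0, 1.065, -0.047], TCP at [248.82, -600.484, 231.297] pointing down, gripper open.
Joint ranges: [-2.75, 2.75], [-0.82, 2.05], [0.23, 2.67], [-1.56, 4.7], [0.09, 2.69], [-2.92, 2.92]. Speed limits (rad/s): [1.89, 1.89, 2.39, 3.01, 3.01, 3.01].

INTERFACE

Orientations are given as a rotation vector (axis times angle).
In Python, from rig import sense, snapshot, sign_off, grasp_offset gives the robot as it stands. The module is installed in compiled form; this text tells all that it offers.
- The arm moves only by the tool step_arm, never from a script. Its arguments are lists of equal length, an entry for each row: "xyz": the shift along the world's x, y, z in a scale on which 1.0 is 0.8 m, a list of three; "rotation": the turn, a rotation vector about the world's x, y, z in fractions of the full range, 1 being 180 degrees, a list of three. In form: {"xyz": [[dx, dy, dz], ...], "rotation": [[wx, wy, wz], ...]}. A call has 1 to 12 rows; each row is the pose to reach, as a shift and turn from the pose commanded when the call began; what a row does not reach only later rows make up. A row lasts 1/8 s, in which the tool goes at most 62.5 mm and 10.7 degrees, less where a joint would pass 70% of its speed; a pose out of reach is approached as far as the arm can. A call with a gripper value outside its range is refused whole. "jaw" is the finger opening in cm, from 0 to 8.54, set as the call begins (left out, the last holds). The fingers move at their own pace and stop on an object; the grip force is fixed at half the most. Time passes only in rows, so rows that repeat a pose let the fingers close. It gives the time, the measured TCP pose, the force, the opening and the grip force at its end, in the units of the state.
- sense(): the state, without advancing time (a new reading comes with each control period).
- snapshot(name): name is "side" or "top"; returns a dict with "frame" (480x640x3 uint8, red, green, blue), "camera_matrix" (3x3 intrinsics, pixels), "D" ([k1, k2, p1, p2, k3] as OpenCV has them; the pictures are not rectified), "camera_from_world" (4x4, takes a point from world to camera coordinates). Camera axes: x right, y down, z forward; pixel columns grow to the right and rows downward; lengths in mm; the calibration is good to about 2 mm. A picture is of the moment at which its call begins. There is no depth.
- sign_off(): hands the job in; it is judged then, once.
The state is a dict: "time": time; "joint_pos": joint angles; "qvel": joint speeds; "joint_torque": joint torques, N m; "tcp_pos": TCP position; "ee_rot": TCP orientation; "wrist_force": force on the tool from outside, world axes, zero at the start; "wrist_torque": the same for the moment, N m; "width": finger opening in mm; "finger_force": force on a finger pad.
Only numpy, scipy, OpenCV 4.12 (cv2) and the standard library are available. Lean on these libraries where they do the work, as an engineer would, in place of code of your own. Each camera call takes 0.05 s, during which the arm holds its last target. There are 200 camera calls.

TASK

Lift the closed square tin up and off the hook it hangs on and seat it upright, fully home and still closed, in the square pocket of the wooden bracing block. With the block keeping the tin from turning, unscrew its tight cap anticlockwise, stop once the threads let go, and lift the cap straight up until it is level just clear of the mouth, about a finger's width or two above it. Finish while still holding the cap there in the gripper, the tin left sitting in the block; do not tip the tin over or disturb the other things on the bench.

Things in the scene. Friction and masses are not known exactly. Their poses are not given: they have to be found in the camera images.
- tin: Loose square steel tin, about 0.35 kg, body 66 x 66 x 80 mm, hanging by its eye on the stand's hook. Origin: centre of its underside, z up; the eye is at its back (+x). On top a round neck 40 mm across, rim 106 mm above the origin (a springy cork liner rises to 110 mm once the cap is off). It may be carried by its closed cap.
- cap: Round ribbed aluminium screw cap, 60 mm across, 33 mm high, screwed tight on the tin's neck. Origin: centre of its lower edge, z up. Screwed tight it sits 86 mm above the tin's origin, its x axis along the tin's; 6 mm of bare neck show between the tin's shoulder and the cap. Before the thread lets go, pulling up lifts the tin along.
- tin_eye (a point): Centre of the lower face of the tin's hanging eye: a flat steel loop 4 mm thick, 24 mm wide, with a 14 mm square hole with a vertical axis, 46 mm behind the tin's axis (tin's +x) and 70 mm above its underside, reaching 58 mm out from the tin's axis.
- tin_mouth (a point): Centre of the tin's mouth, 110 mm above the tin's origin: the level of the risen liner. The cap's lower edge must pass above this.
- stand: Fixed hook stand. Origin on the bench below the hook's pin. The tin hangs on its -x side with the axes of both parallel, the tin's axis 49 mm from the pin, its underside 52 mm above the bench, its back against a rubber bar. Plywood board 100 mm wide, 158 mm high, 48 to 62 mm behind (+x of) the pin; foot plate 130 mm wide.
- hook_tip (a point): Top of the hook's upright pin, 7 mm thick, 138 mm above the bench. The pin stands 16 mm above the steel arm on which the eye rests: the tin must rise at least 16 mm, straight up, to come off.
- brace: Fixed wooden bracing block, 130 x 130 mm, 43 mm high. Origin: centre of its underside, z up. Square pocket in the middle, 69 mm wide, sides along the block's x and y, flared at the top; its floor is 12 mm above the bench, so a seated tin's origin is 12 mm above the bench. Any of the four quarter turns of the tin fits.
- cup: Bystander: paper cup, 72 mm across, 85 mm high, loose. Origin: centre of its underside.
- tape: Bystander: black ring of tape lying flat, 60 mm across, 35 mm high. Origin: centre of its underside.
- round_tin: Bystander: round steel tin with a cap, 66 mm across, 85 mm high, standing on the bench. Origin: centre of its underside.
- carton_a: Bystander: cardboard carton 120 x 80 x 90 mm high. Origin: centre of its underside.
- carton_b: Bystander: cardboard carton 90 x 110 x 60 mm high. Origin: centre of its underside.
- spray: Bystander: slim white bottle, 44 mm across, 130 mm high. Origin: centre of its underside.
- driver: Bystander: screwdriver lying on the bench.
- cap_top (a point): Centre of the cap's top, 33 mm above its lower edge. Lug thread under spring pressure, about 1 N m or less: turned anticlockwise seen from above it lets go after about 50 degrees, is free from 55 to 85 and meets a hard stop at about 95 unless raised. It need not be raised while it turns.

How it is judged:
By the outcome, as a careful person would: the job done as asked, in the order asked, and still so for the second after the job is handed in, while the arm keeps its last pose, push and grip.
It also fails if it takes over 48 s, if anything falls off the work surface, if the arm or the gripper's body presses on something with over 40 N, if the wrist force passes 120 N, or if a joint passes its speed limit or range.

## Working session

There is one attempt and no reset: what is moved stays moved. The work goes in short steps, Python scripts to look and compute and a tool call to move; the robot and the scene stay as the last step left them, time stands still between calls to the robot, and variables do not carry over. Pictures are saved under pics/ and viewed, at most 14 in all, crops included, and the job is handed in when it is done.

Besides the shell and the picture viewer there is one more tool, called after "Emit:" by a JSON object that holds its "fn" and its "kwargs". step_arm: Moves the arm, as the interface text tells. Its arguments: {"type":"object","properties":{"xyz":{"type":"array","items":{"type":"array","items":{"type":"number"}}},"rotation":{"type":"array","items":{"type":"array","items":{"type":"number"}}},"jaw":{"type":"number"}},"required":["xyz","rotation"]}

```bash
mkdir -p pics; cat > h.py <<'E'
import numpy as np, cv2
from rig import sense, snapshot, sign_off, grasp_offset
def snap(n,f):
    s=snapshot(n); cv2.imwrite(f'pics/{f}.png',s['frame'][:,:,::-1]); np.savez(f'pics/{f}.npz',**{k:np.array(v) for k,v in s.items()}); return s
def load(f): return dict(np.load(f'pics/{f}.npz'))
def ray(s,uv):
    p=cv2.undistortPoints(np.array(uv,float).reshape(-1,1,2),s['camera_matrix'],s['D']).reshape(-1,2)
    T=s['camera_from_world'];R=T[:3,:3];c=-R.T@T[:3,3]
    return c,(np.c_[p,np.ones(len(p))]@R)
def onz(s,uv,z):
    c,d=ray(s,uv); return c+d*((z-c[2])/d[:,2])[:,None]
def tri(s1,u1,s2,u2):
    c1,d1=ray(s1,u1);c2,d2=ray(s2,u2);o=[]
    for a,b in zip(d1,d2):
        k=np.linalg.lstsq(np.c_[a,-b],c2-c1,rcond=None)[0]
        p,q=c1+k[0]*a,c2+k[1]*b;o.append([*(p+q)/2,np.linalg.norm(p-q)])
    return np.array(o)
def proj(s,P):
    T=s['camera_from_world'];r=cv2.Rodrigues(T[:3,:3])[0]
    return cv2.projectPoints(np.array(P,float).reshape(-1,3),r,T[:3,3],s['camera_matrix'],s['D'])[0].reshape(-1,2)
E
python3 - <<'E'
from h import *
np.set_printoptions(suppress=True,precision=3)
print(sense(),grasp_offset)
for n in('side','top'):
    s=snap(n,n+'0');T=s['camera_from_world'];print(n,-T[:3,:3].T@T[:3,3],T[2,:3],s['camera_matrix'][0,0],s['D'])
E
```

```text
{'time': 0.0, 'joint_pos': array([-1.225,  0.481,  1.597, -0.   ,  1.065, -0.047]), 'qvel': array([ 0.001, -0.   , -0.   ,  0.   ,  0.001, -0.001]), 'joint_torque': array([  0.003, -95.065, -43.02 ,  -0.   ,   0.012,   0.   ]), 'tcp_pos': array([ 248.678, -600.112,  230.664]), 'ee_rot': array([-3.08 , -0.613,  0.   ]), 'wrist_force': array([ 0.227,  0.059, -0.751]), 'wrist_torque': array([-0.032,  0.067, -0.032]), 'finger_force': 0.0, 'width': 85.51671694443039} 18.700000000000003
side [  49.579  687.003 1026.778] [ 0.382 -0.557 -0.737] 485.3945200875404 [-0.027  0.     0.     0.     0.   ]
top [ 370.178  -21.907 1674.677] [ 0.103  0.007 -0.995] 555.4528171830116 [-0.105  0.     0.     0.     0.   ]
```

View pics/side0.png

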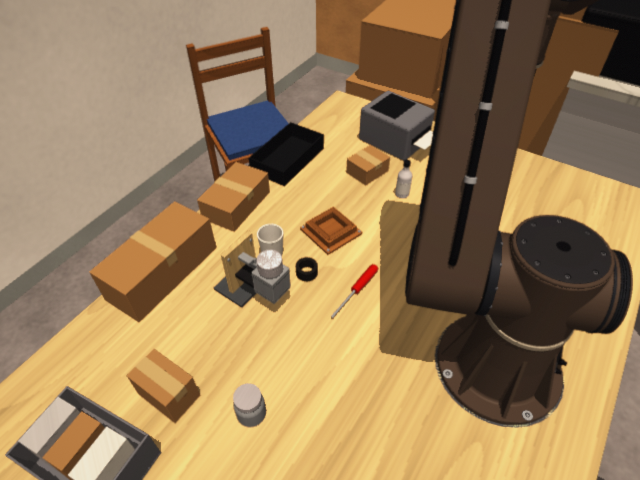

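View pics/top0.png

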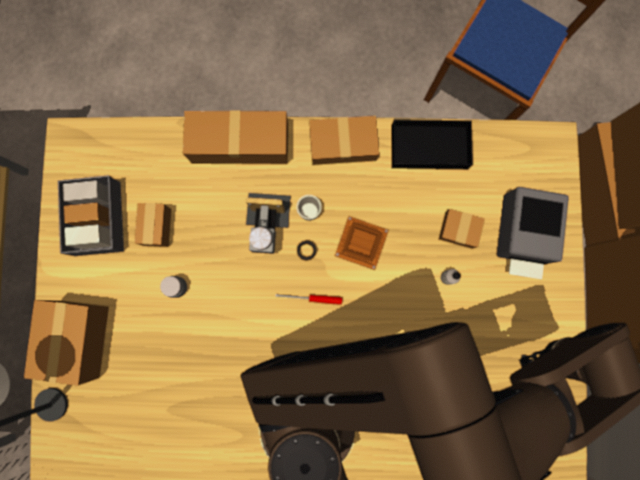

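Side view: tin and cap at (270,265), stand at (240,270), brace at (331,229), cup at (270,240) and tape at (306,269). Top view: cap at (262,236), stand at (268,208), brace at (362,242), cup at (309,208) and tape at (306,250). I'll enlarge both.

```bash
python3 - <<'E'
from h import *
a=cv2.imread('pics/top0.png')[180:280,235:395];b=cv2.imread('pics/side0.png')[200:310,210:370]
a=cv2.resize(a,None,fx=4.5,fy=4.5,interpolation=2)[:,:];b=cv2.resize(b,None,fx=4.5,fy=4.5,interpolation=2)
cv2.imwrite('pics/z1.png',a);cv2.imwrite('pics/z2.png',b)
E
```

```text
(no output)
```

View pics/z1.png

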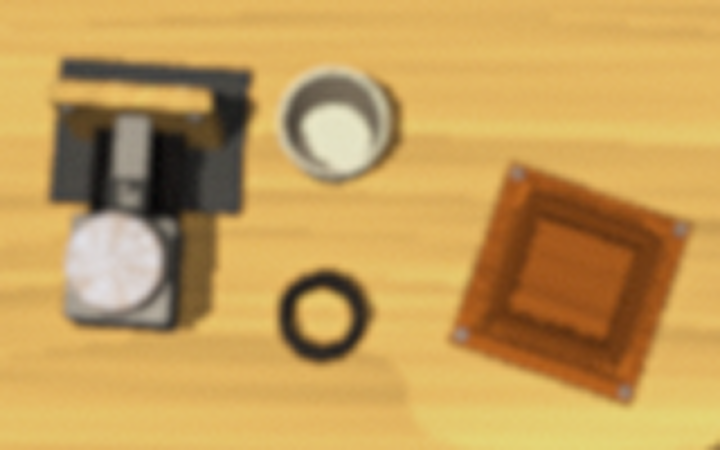

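View pics/z2.png

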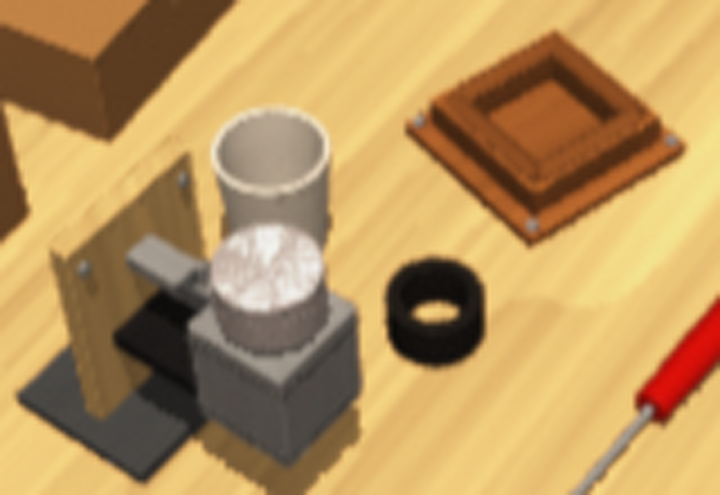

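Enlarged top view: cap top centre is near z1 (114,261), the foot plate's front edge runs (50,200)–(242,214), and the brace screws are at (517,174), (681,229), (625,392) and (461,335). In the side view the cap top is near z2 (268,267), and the screws are at (420,120), (672,142) and (532,225).

```bash
python3 - <<'E'
from h import *
np.set_printoptions(suppress=True,precision=2)
t,s=load('top0'),load('side0')
A=lambda L:np.array(L,float)/4.5+[234.6,179.6]
B=lambda L:np.array(L,float)/4.5+[209.6,199.6]
def captop(f,win,thr):
    im=f['frame'];x0,y0,x1,y1=win;c=im[y0:y1,x0:x1].astype(int)
    m=((c.min(2)>thr)&(c.max(2)-c.min(2)<45)).astype(np.uint8)
    ct=max(cv2.findContours(m,0,1)[0],key=cv2.contourArea);e=cv2.fitEllipse(ct);return np.array(e[0])+[x0,y0],e
for thr in(150,165,180):
    a,e1=captop(t,(245,222,280,256),thr);b,e2=captop(s,(250,245,290,275),thr);print(thr,a,e1[1],b,e2[1],tri(t,a,s,b))
print('manual cap',tri(t,A([(114,261)]),s,B([(268,267)])), A([(114,261)]),B([(268,267)]))
S=tri(t,A([(517,174),(625,392),(461,335)]),s,B([(420,120),(672,142),(532,225)]));print('screws',S)
z=S[:,2].mean();Q=onz(t,A([(517,174),(681,229),(625,392),(461,335)]),z);print(Q,Q.mean(0),np.linalg.norm(np.roll(Q,-1,0)-Q,axis=1))
e=np.roll(Q,-1,0)-Q;print('edge ang',np.degrees(np.arctan2(e[:,1],e[:,0])))
print('tape/cup height check')
# pocket floor corners
F=tri(t,A([(535,222),(632,248),(608,338),(512,307)])[:1],s,B([(545,78)]))
print(F)
Fl=onz(t,A([(535,222),(632,248),(608,338),(512,307)]),12);print(Fl.mean(0),np.linalg.norm(np.roll(Fl,-1,0)-Fl,axis=1))
for nm,L,zz in(('foot front',[(50,200),(242,214)],5),('foot back',[(62,58),(252,72)],5),('board top',[(50,98),(212,108)],158),('tin bottom edge front',[(66,320),(170,329)],132)):
    P=onz(t,A(L),zz);d=P[1]-P[0];print(nm,P,np.linalg.norm(d),np.degrees(np.arctan2(d[1],d[0])))
print('cup',onz(t,A([(336,124)]),85),'tape',onz(t,A([(325,315)]),35))
E
```

```text
150 [259.52 237.97] (20.293678283691406, 20.66035270690918) [268.87 259.08] (18.032615661621094, 24.042545318603516) [[545.56 132.56 166.38   0.91]]
165 [259.47 237.85] (19.460403442382812, 19.97416114807129) [269.09 259.13] (17.63170623779297, 23.126995086669922) [[545.55 132.48 166.19   0.04]]
180 [259.51 237.87] (18.57375144958496, 19.142969131469727) [269.52 259.49] (17.43932342529297, 20.536470413208008) [[545.2  132.25 164.99   0.95]]
manual cap [[546.34 131.32 165.26   0.  ]] [[259.93 237.6 ]] [[269.16 258.93]]
screws [[ 626.06 -122.98   10.63    1.22]
 [ 479.72 -195.87    7.08    0.67]
 [ 517.24  -85.78    8.7     1.34]]
[[ 625.8  -123.38    8.8 ]
 [ 589.38 -233.86    8.8 ]
 [ 479.3  -195.84    8.8 ]
 [ 516.64  -86.08    8.8 ]] [ 552.78 -159.79    8.8 ] [116.33 116.47 115.93 115.36]
edge ang [-108.24  160.94   71.21  -18.87]
tape/cup height check
[[ 566.51 -140.02   70.15   40.8 ]]
[ 554.81 -159.98   12.  ] [67.31 62.83 67.35 59.45]
foot front [[606.21 191.75   5.  ]
 [597.63  61.72   5.  ]] 130.30533746437385 -93.77540288168339
foot back [[703.82 185.78   5.  ]
 [694.94  56.27   5.  ]] 129.81620012654528 -93.92320265792068
board top [[648.11 173.61 158.  ]
 [642.49  73.44 158.  ]] 100.32332338725256 -93.21280147504977
tin bottom edge front [[513.1  163.9  132.  ]
 [508.04  99.1  132.  ]] 65.00026781832356 -94.46373012868096
cup [[645.72  -2.08  85.  ]] tape [[526.83   4.6   35.  ]]
```

Careful with the scale: shifts go in shares of 0.8 m and turns go in shares of 180 degrees. That gives: 62 cm / 80 = 0.775, 56.5 cm / 80 = 0.7063, -26.3 degrees / 180 = -0.1461.

Emit:
{"fn": "step_arm", "kwargs": {"xyz": [[0.035,0.0625,0],[0.0688,0.125,0],[0.1038,0.1875,0],[0.1375,0.25,0],[0.1725,0.3125,0],[0.2075,0.375,0],[0.2425,0.4375,0],[0.2763,0.5,0],[0.2925,0.5688,0],[0.3075,0.6375,0],[0.3238,0.7063,0],[0.34,0.775,0]], "rotation": [[0,0,-0.0122],[0,0,-0.0244],[0,0,-0.0367],[0,0,-0.0489],[0,0,-0.0611],[0,0,-0.0733],[0,0,-0.0856],[0,0,-0.0978],[0,0,-0.11],[0,0,-0.1222],[0,0,-0.1344],[0,0,-0.1461]], "jaw": 8.54}}

```text
time: 1.6
tcp_pos: [520.9, 21.4, 231.2]
ee_rot: [3.14, -0.106, -0.0]
wrist_force: [1.0, -1.0, 1.1]
width: 85.3
finger_force: 0.0
```

In the tool's units: 11.2 cm / 80 = 0.14, 5.5 cm / 80 = 0.0688.

Emit:
{"fn": "step_arm", "kwargs": {"xyz": [[0.015,0.0688,0],[0.03,0.14,0],[0.03,0.14,-0.0125],[0.03,0.14,-0.025],[0.03,0.14,-0.025]], "rotation": [[0,0,0],[0,0,0],[0,0,0],[0,0,0],[0,0,0]]}}

```text
time: 2.22
tcp_pos: [544.0, 130.3, 210.2]
ee_rot: [3.139, -0.106, -0.003]
wrist_force: [-0.3, -0.7, 1.0]
width: 85.6
finger_force: 0.0
```

```bash
python3 - <<'E'
from h import *
np.set_printoptions(suppress=True,precision=3)
s=snap('top','top1');d=snap('side','side1');q=sense();print(q['time'],q['tcp_pos'],q['ee_rot'],q['joint_pos'],q['wrist_force'])
a=cv2.resize(s['frame'][190:290,200:320,::-1],None,fx=3.3,fy=3.3,interpolation=2);b=cv2.resize(d['frame'][190:310,200:320,::-1],None,fx=3.3,fy=3.3,interpolation=2)
o=np.zeros((396,792,3),np.uint8);o[:330,:396]=a;o[:,396:]=b;cv2.imwrite('pics/z3.png',o)
E
```

```text
2.325 [544.698 130.395 211.232] [ 3.14  -0.106 -0.001] [ 0.181  0.378  1.827 -0.     0.938  1.82 ] [-0.227 -0.012 -0.272]
```

View pics/z3.png

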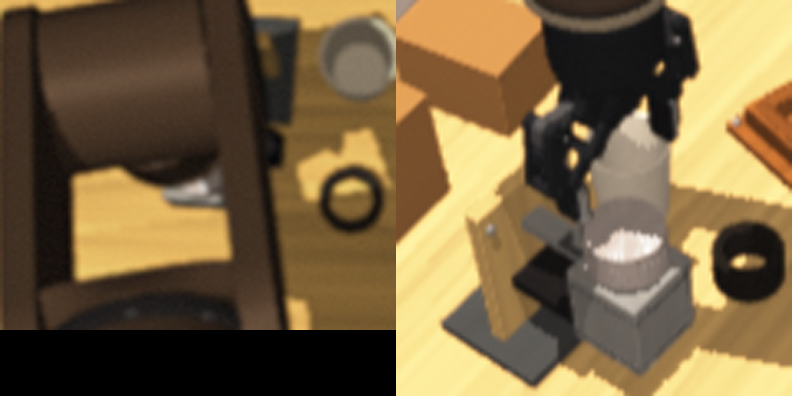

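The gripper stands above the cap. The fingertip midpoint in z3 is near (621,177), which is side pixel (388→268, 243), and that fits a point directly over the cap. Descending.

In the tool's units: -6.9 cm / 80 = -0.0863, -6.2 cm / 80 = -0.0775.

Emit:
{"fn": "step_arm", "kwargs": {"xyz": [[0,0.0006,-0.0188],[0,0.0013,-0.0375],[0,0.0013,-0.0563],[0,0.0013,-0.0688],[0,0.0013,-0.0775],[0,0.0013,-0.0863],[0,0.0013,-0.0863]], "rotation": [[0,0,0],[0,0,0],[0,0,0],[0,0,0],[0,0,0],[0,0,0],[0,0,0]]}}

```text
time: 3.2
tcp_pos: [544.6, 132.5, 141.9]
ee_rot: [3.14, -0.104, -0.001]
wrist_force: [0.1, 0.8, 0.5]
width: 85.5
finger_force: 0.0
```

Emit:
{"fn": "step_arm", "kwargs": {"xyz": [[0,0,0],[0,0,0],[0,0,0],[0,0,0],[0,0,0],[0,0,0],[0,0,0],[0,0,0]], "rotation": [[0,0,0],[0,0,0],[0,0,0],[0,0,0],[0,0,0],[0,0,0],[0,0,0],[0,0,0]], "jaw": 5}}

```text
time: 4.2
tcp_pos: [545.0, 132.7, 143.0]
ee_rot: [-3.139, 0.104, -0.001]
wrist_force: [-2.1, 1.5, 6.0]
width: 58.4
finger_force: 62.8
```

In the tool's units: 5.6 cm / 80 = 0.07, 2.1 cm / 80 = 0.0263.

Emit:
{"fn": "step_arm", "kwargs": {"xyz": [[0,0,0.005],[0,0,0.01],[0,0,0.015],[0,0,0.02],[0,0,0.0263],[0,0,0.0325],[0,0,0.04],[0,0,0.05],[0,0,0.06],[0,0,0.07],[0,0,0.07]], "rotation": [[0,0,0],[0,0,0],[0,0,0],[0,0,0],[0,0,0],[0,0,0],[0,0,0],[0,0,0],[0,0,0],[0,0,0],[0,0,0]]}}

```text
time: 5.58
tcp_pos: [545.2, 132.6, 199.1]
ee_rot: [-3.14, 0.104, -0.002]
wrist_force: [-0.3, 0.4, -5.2]
width: 58.5
finger_force: 66.3
```

```bash
python3 - <<'E'
from h import *
np.set_printoptions(suppress=True,precision=3)
d=snap('side','side2');q=sense();print(q['time'],q['tcp_pos'],q['ee_rot'],q['wrist_force'],q['wrist_torque'])
cv2.imwrite('pics/z4.png',cv2.resize(d['frame'][180:320,200:350,::-1],None,fx=4,fy=4,interpolation=2))
E
```

```text
5.625 [544.966 132.525 198.587] [-3.14   0.104 -0.001] [ 0.657 -0.472 -5.186] [-0.007  0.002 -0.015]
```

View pics/z4.png

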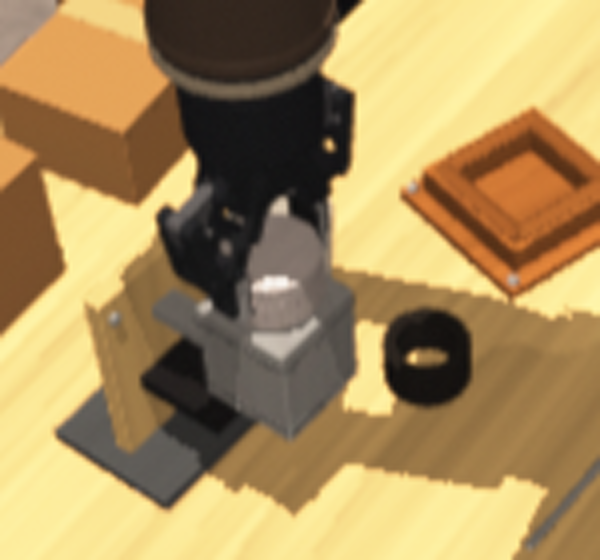

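Lifted: the tin hangs level and free under the cap, with its corner near z4 (290,430), and the wrist carries about −5 N. The brace is at upper right. Carrying it over.

In the tool's units: -29.25 cm / 80 = -0.3656, -28.5 cm / 80 = -0.3563, -14.9 degrees / 180 = -0.0828.

Emit:
{"fn": "step_arm", "kwargs": {"xyz": [[-0.0038,-0.0125,0],[-0.0125,-0.0375,0],[-0.0188,-0.075,0],[-0.0188,-0.1125,0],[-0.0188,-0.15,0],[-0.0188,-0.1875,0],[-0.0188,-0.225,0],[-0.0125,-0.2625,0],[-0.005,-0.3,0],[0.0038,-0.3313,0],[0.0088,-0.3563,0],[0.01,-0.3656,0]], "rotation": [[0,0,0],[0,0,-0.0056],[0,0,-0.0139],[0,0,-0.0222],[0,0,-0.0306],[0,0,-0.0389],[0,0,-0.0472],[0,0,-0.0556],[0,0,-0.0639],[0,0,-0.0722],[0,0,-0.0806],[0,0,-0.0828]]}}

```text
time: 7.12
tcp_pos: [552.4, -161.4, 198.1]
ee_rot: [3.099, -0.514, -0.001]
wrist_force: [-0.8, 0.8, -4.4]
width: 58.4
finger_force: 66.2
```

In the tool's units: -4.8 cm / 80 = -0.06, -4 cm / 80 = -0.05.

Emit:
{"fn": "step_arm", "kwargs": {"xyz": [[0,0,-0.0125],[0,0,-0.025],[0,0,-0.0375],[0,0,-0.05],[0,0,-0.06],[0,0,-0.06]], "rotation": [[0,0,0],[0,0,0],[0,0,0],[0,0,0],[0,0,0],[0,0,0]]}}

```text
time: 7.88
tcp_pos: [552.5, -159.8, 149.6]
ee_rot: [-3.1, 0.51, 0.002]
wrist_force: [0.2, -0.3, -4.2]
width: 58.6
finger_force: 66.2
```

```bash
python3 - <<'E'
from h import *
np.set_printoptions(suppress=True,precision=3)
d=snap('side','side3');t=snap('top','top3');q=sense();print(q['time'],q['tcp_pos'],q['ee_rot'],q['wrist_force'],q['wrist_torque'])
a=cv2.resize(d['frame'][170:270,280:380,::-1],None,fx=4,fy=4,interpolation=2)
b=cv2.resize(t['frame'][190:290,310:410,::-1],None,fx=4,fy=4,interpolation=2)
cv2.imwrite('pics/z5.png',np.hstack([a,b]))
E
```

```text
7.975 [ 552.986 -160.018  150.401] [ 3.1  -0.51  0.  ] [-0.244 -0.563 -4.805] [-0.022 -0.003  0.025]
```

View pics/z5.png

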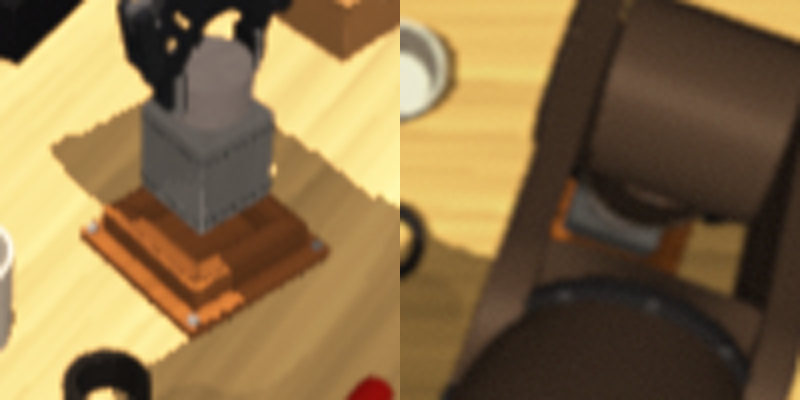

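The tin is over the pocket: its lower corner is at z5-left (205,232), centred between the screws at (93,228), (193,322) and (320,246), and its edges are parallel to the block. Lowering.

In the tool's units: -2.4 cm / 80 = -0.03, -2.1 cm / 80 = -0.0263.

Emit:
{"fn": "step_arm", "kwargs": {"xyz": [[0,0,-0.0088],[0,0,-0.0163],[0,0,-0.0213],[0,0,-0.0263],[0,0,-0.03],[0,0,-0.03]], "rotation": [[0,0,0],[0,0,0],[0,0,0],[0,0,0],[0,0,0],[0,0,0]]}}

```text
time: 8.72
tcp_pos: [553.6, -159.9, 127.3]
ee_rot: [-3.1, 0.511, -0.003]
wrist_force: [-0.7, 2.6, 11.5]
width: 58.7
finger_force: 68.1
```

```bash
python3 - <<'E'
from h import *
np.set_printoptions(suppress=True,precision=3)
q=sense();print(q['time'],q['tcp_pos'],q['ee_rot'],q['wrist_force'],q['wrist_torque'])
d=snap('side','side4')
cv2.imwrite('pics/z6.png',cv2.resize(d['frame'][170:270,280:380,::-1],None,fx=6,fy=6,interpolation=2))
E
```

```text
8.725 [ 553.605 -159.923  127.3  ] [-3.1    0.511 -0.003] [-0.748  2.631 11.519] [ 0.576  0.386 -0.142]
```

View pics/z6.png

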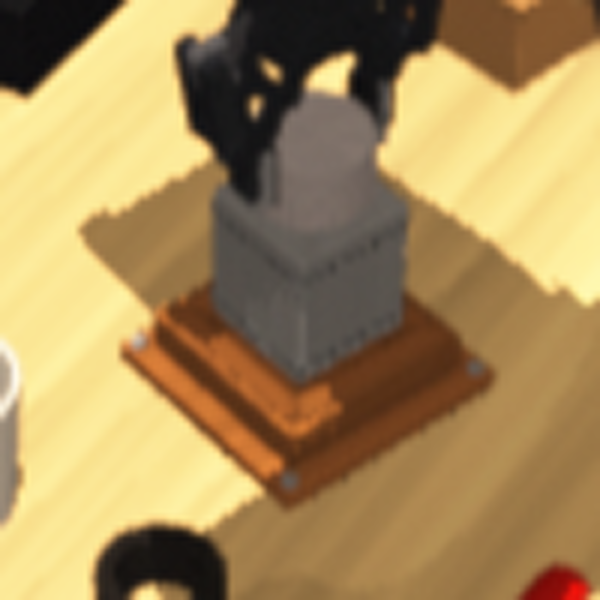

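The tin's bottom corners sit at z6 (213,305), (300,382) and (403,325). The block's raised rim corners are at (155,330), (295,455) and (470,360). The tin touches the flare, so I'm comparing the two centres in the same view.

```bash
python3 - <<'E'
from h import *
np.set_printoptions(suppress=True,precision=2)
t,s,d=load('top0'),load('side0'),load('side4')
A=lambda L:np.array(L,float)/4.5+[234.6,179.6]
B=lambda L:np.array(L,float)/4.5+[209.6,199.6]
# predicted block outlines for the assumed centre, vs seen in both first pictures
c=np.array([553,-160]);a=np.radians(-18.7);R=np.array([[np.cos(a),-np.sin(a)],[np.sin(a),np.cos(a)]])
def sq(h,z):return np.c_[c+np.array([[h,h],[h,-h],[-h,-h],[-h,h]])@R.T,np.full(4,z)]
print('floor34.5 z12: top z1',(proj(t,sq(34.5,12))-[234.6,179.6])*4.5,'side z2',(proj(s,sq(34.5,12))-[209.6,199.6])*4.5)
print('screws58 z9: z1',(proj(t,sq(58,9))-[234.6,179.6])*4.5,'z2',(proj(s,sq(58,9))-[209.6,199.6])*4.5)
P=sq(33,36);P[:,:2]+=[.6,0];print('tin bottom z6',(proj(d,P)-[279.6,169.6])*6)
P[:,2]=116;print('tin shoulder z6',(proj(d,P)-[279.6,169.6])*6)
# rim top outer corners triangulated: L(+x+y) T(+x-y) R(-x-y) F(-x+y), top picture by z1 estimate
L=onz(s,B([(437,110),(557,35),(660,128),(540,200)]),43);print(L,L.mean(0))
E
python3 - <<'E'
import cv2,numpy as np
a=cv2.imread('pics/top0.png')[212:272,330:392];b=cv2.imread('pics/side0.png')[202:258,298:366]
f=5.8
a=cv2.resize(a,None,fx=f,fy=f,interpolation=2);b=cv2.resize(b,None,fx=f,fy=f,interpolation=2)
o=np.zeros((360,780,3),np.uint8);o[:a.shape[0],:a.shape[1]]=a;o[:b.shape[0],370:370+b.shape[1]]=b
cv2.imwrite('pics/z7.png',o)
E
```

```text
floor34.5 z12: top z1 [[539.57 216.3 ]
 [636.92 249.84]
 [604.16 346.73]
 [506.42 312.96]] side z2 [[471.62 121.48]
 [553.3   74.38]
 [622.   132.63]
 [539.51 182.18]]
screws58 z9: z1 [[517.43 172.88]
 [680.55 229.02]
 [625.79 391.74]
 [461.59 334.95]] z2 [[420.98 120.94]
 [557.64  43.1 ]
 [673.38 139.69]
 [534.46 224.47]]
tin bottom z6 [[211.58 306.93]
 [317.08 246.73]
 [405.77 321.1 ]
 [299.26 384.34]]
tin shoulder z6 [[209.7  183.99]
 [319.77 123.64]
 [412.45 197.99]
 [301.29 261.52]]
[[ 604.05 -110.02   43.  ]
 [ 575.64 -209.1    43.  ]
 [ 477.15 -171.23   43.  ]
 [ 508.68  -79.33   43.  ]] [ 541.38 -142.42   43.  ]
```

View pics/z7.png

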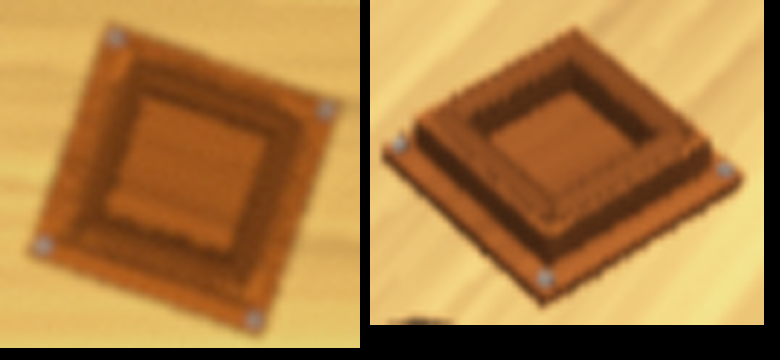

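The block's centre checks out: predicted and seen screws agree to under a pixel. The remaining error is about 1 mm, and the side force points to +y, so I'll comply with that.

Emit:
{"fn": "step_arm", "kwargs": {"xyz": [[0,0.0006,0],[0,0.0013,0],[0,0.0013,0]], "rotation": [[0,0,0],[0,0,0],[0,0,0]]}}

```text
time: 9.15
tcp_pos: [553.4, -159.2, 127.2]
ee_rot: [3.1, -0.51, 0.003]
wrist_force: [-2.1, 0.3, 8.6]
width: 58.8
finger_force: 67.7
```

```bash
python3 - <<'E'
from h import *
np.set_printoptions(suppress=True,precision=3)
q=sense();print(q['time'],q['tcp_pos'],q['ee_rot'],q['wrist_force'],q['wrist_torque'])
E
```

```text
9.15 [ 553.446 -159.238  127.171] [ 3.1   -0.51   0.003] [-2.076  0.256  8.6  ] [-0.207  0.497 -0.087]
```

In the tool's units: -0.12 cm / 80 = -0.0015, -0.06 cm / 80 = -0.0008.

Emit:
{"fn": "step_arm", "kwargs": {"xyz": [[-0.0008,0,0],[-0.0015,-0.0003,0],[-0.0015,-0.0003,0]], "rotation": [[0,0,0],[0,0,0],[0,0,0]]}}

```text
time: 9.52
tcp_pos: [552.9, -159.5, 127.3]
ee_rot: [3.1, -0.51, 0.004]
wrist_force: [1.8, 2.3, 6.5]
width: 59.1
finger_force: 67.5
```

```bash
python3 - <<'E'
from h import *
np.set_printoptions(suppress=True,precision=3)
q=sense();print(q['time'],q['tcp_pos'],q['ee_rot'],q['wrist_force'],q['wrist_torque'])
E
```

```text
9.525 [ 552.882 -159.453  127.28 ] [ 3.1   -0.51   0.004] [1.829 2.294 6.451] [ 0.134 -0.181 -0.016]
```

In the tool's units: -0.3 cm / 80 = -0.0038, -0.15 cm / 80 = -0.0019.

Emit:
{"fn": "step_arm", "kwargs": {"xyz": [[0.0004,0.0004,0],[0.0004,0.0004,-0.0019],[0.0004,0.0004,-0.0038],[0.0004,0.0004,-0.0038]], "rotation": [[0,0,0],[0,0,0],[0,0,0],[0,0,0]]}}

```text
time: 10.02
tcp_pos: [551.6, -158.8, 122.8]
ee_rot: [-3.1, 0.51, 0.001]
wrist_force: [0.6, 0.2, -4.2]
width: 58.5
finger_force: 66.2
```

```bash
python3 - <<'E'
from h import *
np.set_printoptions(suppress=True,precision=3)
q=sense();print(q['time'],q['tcp_pos'],q['ee_rot'],q['wrist_force'],q['wrist_torque'])
E
```

```text
10.025 [ 551.646 -158.788  122.842] [-3.1    0.51   0.001] [ 0.572  0.153 -4.201] [ 0.134 -0.07  -0.018]
```

It slipped into the pocket with no contact force left. Lowering to the floor.

In the tool's units: -1.7 cm / 80 = -0.0213, -1.5 cm / 80 = -0.0188.

Emit:
{"fn": "step_arm", "kwargs": {"xyz": [[0,0,-0.005],[0,0,-0.01],[0,0,-0.015],[0,0,-0.0188],[0,0,-0.0213],[0,0,-0.0213]], "rotation": [[0,0,0],[0,0,0],[0,0,0],[0,0,0],[0,0,0],[0,0,0]]}}

```text
time: 10.78
tcp_pos: [551.8, -158.8, 106.1]
ee_rot: [-3.1, 0.51, 0.0]
wrist_force: [0.0, 0.2, -5.1]
width: 58.7
finger_force: 66.2
```

In the tool's units: -0.2 cm / 80 = -0.0025, -0.1 cm / 80 = -0.0013.

Emit:
{"fn": "step_arm", "kwargs": {"xyz": [[0,0,-0.0013],[0,0,-0.0025],[0,0,-0.0025]], "rotation": [[0,0,0],[0,0,0],[0,0,0]]}}

```text
time: 11.15
tcp_pos: [551.9, -158.9, 104.3]
ee_rot: [-3.1, 0.51, -0.0]
wrist_force: [-0.3, 0.6, -4.9]
width: 58.7
finger_force: 66.3
```

In the tool's units: -0.2 cm / 80 = -0.0025, -0.15 cm / 80 = -0.0019.

Emit:
{"fn": "step_arm", "kwargs": {"xyz": [[0,0,-0.0013],[0,0,-0.0019],[0,0,-0.0025],[0,0,-0.0025]], "rotation": [[0,0,0],[0,0,0],[0,0,0],[0,0,0]]}}

```text
time: 11.65
tcp_pos: [553.1, -159.0, 103.6]
ee_rot: [3.1, -0.51, 0.004]
wrist_force: [-0.0, 3.0, 16.0]
width: 58.7
finger_force: 68.7
```

Seated: the force rises at TCP z 103.5, where 103 was expected. Unscrewing anticlockwise.

In the tool's units: 0.05 cm / 80 = 0.0006, 0.03 cm / 80 = 0.0004, 20 degrees / 180 = 0.1111.

Emit:
{"fn": "step_arm", "kwargs": {"xyz": [[0,0,0.0004],[0,0,0.0006],[0,0,0.0006],[0,0,0.0006],[0,0,0.0006]], "rotation": [[0,0,0.0167],[0,0,0.0389],[0,0,0.0611],[0,0,0.0833],[0,0,0.1111]]}}

```text
time: 12.28
tcp_pos: [553.0, -159.3, 104.0]
ee_rot: [3.14, 0.04, 0.004]
wrist_force: [-0.9, 0.9, 12.8]
width: 58.5
finger_force: 68.2
```

```bash
python3 - <<'E'
from h import *
np.set_printoptions(suppress=True,precision=3)
q=sense();print(q['time'],q['tcp_pos'],q['ee_rot'],q['wrist_force'],q['wrist_torque'],q['joint_pos'])
E
```

```text
12.275 [ 552.993 -159.319  103.968] [3.14  0.04  0.004] [-0.933  0.919 12.77 ] [ 0.092  0.128 -0.082] [-0.333  0.535  1.885 -0.     0.719  1.212]
```

```bash
python3 - <<'E'
from h import *
d=snap('side','side5')
cv2.imwrite('pics/z8.png',cv2.resize(d['frame'][180:270,285:375,::-1],None,fx=6.5,fy=6.5,interpolation=2))
E
```

```text
(no output)
```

View pics/z8.png

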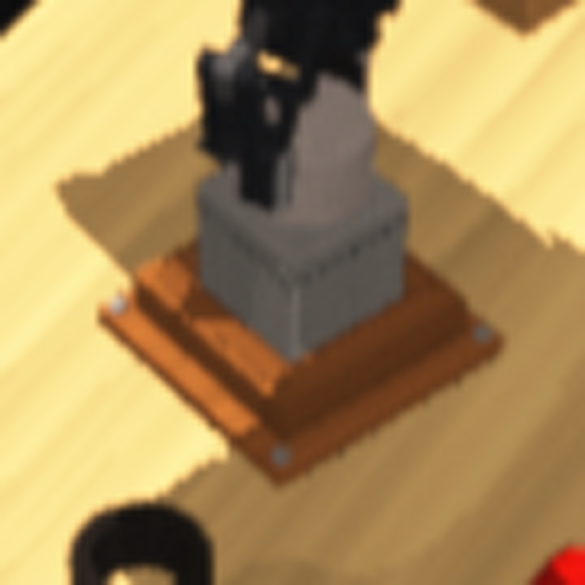

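The tin sits square in the pocket with its front corner at z8 (297,355), and only the cap and gripper have turned. Continuing.

In the tool's units: 20 degrees / 180 = 0.1111.

Emit:
{"fn": "step_arm", "kwargs": {"xyz": [[0,0,0],[0,0,0],[0,0,0],[0,0,0]], "rotation": [[0,0,0.0278],[0,0,0.0556],[0,0,0.0833],[0,0,0.1111]]}}

```text
time: 12.82
tcp_pos: [553.0, -159.3, 104.0]
ee_rot: [3.085, 0.585, 0.003]
wrist_force: [0.2, 0.7, 12.3]
width: 58.3
finger_force: 68.2
```

```bash
python3 - <<'E'
from h import *
np.set_printoptions(suppress=True,precision=3)
q=sense();print(q['time'],q['tcp_pos'],q['ee_rot'],q['wrist_force'],q['wrist_torque'])
E
```

```text
12.825 [ 552.979 -159.313  103.974] [3.085 0.585 0.003] [ 0.163  0.727 12.26 ] [ 0.005  0.209 -0.065]
```

In the tool's units: 30 degrees / 180 = 0.1667.

Emit:
{"fn": "step_arm", "kwargs": {"xyz": [[0,0,0],[0,0,0],[0,0,0],[0,0,0],[0,0,0],[0,0,0],[0,0,0]], "rotation": [[0,0,0.0278],[0,0,0.0556],[0,0,0.0833],[0,0,0.1111],[0,0,0.1389],[0,0,0.1667],[0,0,0.1667]]}}

```text
time: 13.7
tcp_pos: [553.0, -159.4, 103.9]
ee_rot: [2.829, 1.362, 0.003]
wrist_force: [0.0, 0.4, 13.3]
width: 58.5
finger_force: 68.2
```

```bash
python3 - <<'E'
from h import *
np.set_printoptions(suppress=True,precision=3)
q=sense();print(q['time'],q['tcp_pos'],q['ee_rot'],q['wrist_force'],q['wrist_torque'])
E
```

```text
13.7 [ 552.968 -159.369  103.945] [2.829 1.362 0.003] [ 0.042  0.419 13.269] [-0.065  0.203  0.028]
```

In the tool's units: 0.5 cm / 80 = 0.0063, 0.3 cm / 80 = 0.0038.

Emit:
{"fn": "step_arm", "kwargs": {"xyz": [[0,0,0.0019],[0,0,0.0038],[0,0,0.0063],[0,0,0.0063],[0,0,0.0063]], "rotation": [[0,0,0],[0,0,0],[0,0,0],[0,0,0],[0,0,0]]}}

```text
time: 14.32
tcp_pos: [552.0, -159.0, 107.8]
ee_rot: [2.832, 1.36, 0.0]
wrist_force: [0.8, 0.8, 0.4]
width: 58.3
finger_force: 66.8
```

In the tool's units: 0.6 cm / 80 = 0.0075, 0.4 cm / 80 = 0.005.

Emit:
{"fn": "step_arm", "kwargs": {"xyz": [[0,0,0.0025],[0,0,0.005],[0,0,0.0075],[0,0,0.0075]], "rotation": [[0,0,0],[0,0,0],[0,0,0],[0,0,0]]}}

```text
time: 14.82
tcp_pos: [551.9, -158.9, 114.0]
ee_rot: [2.832, 1.36, 0.0]
wrist_force: [-0.1, -0.5, 0.2]
width: 58.5
finger_force: 66.8
```

```bash
python3 - <<'E'
from h import *
np.set_printoptions(suppress=True,precision=3)
q=sense();print(q['time'],q['tcp_pos'],q['ee_rot'],q['wrist_force'],q['wrist_torque'])
d=snap('side','side6')
e=load('side5')
f=lambda s:cv2.resize(s['frame'][190:260,300:365,::-1],None,fx=6,fy=6,interpolation=2)
cv2.imwrite('pics/z9.png',np.hstack([f(e),f(d)]))
E
```

```text
14.825 [ 551.929 -158.886  113.981] [2.832 1.36  0.   ] [-0.127 -0.498  0.172] [-0.017  0.001  0.02 ]
```

View pics/z9.png

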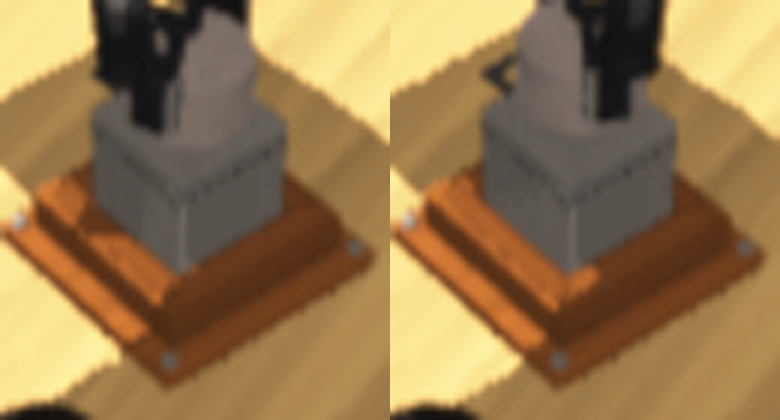

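Between the two pictures the tin's corner is unchanged, at (180,272) and (181,272), and the cap has risen: the threads have let go. Lifting the cap clear of the mouth.

In the tool's units: 3.3 cm / 80 = 0.0413, 3.1 cm / 80 = 0.0388.

Emit:
{"fn": "step_arm", "kwargs": {"xyz": [[0,0,0.005],[0,0,0.01],[0,0,0.015],[0,0,0.02],[0,0,0.025],[0,0,0.03],[0,0,0.035],[0,0,0.0388],[0,0,0.0413],[0,0,0.0413],[0,0,0.0413]], "rotation": [[0,0,0],[0,0,0],[0,0,0],[0,0,0],[0,0,0],[0,0,0],[0,0,0],[0,0,0],[0,0,0],[0,0,0],[0,0,0]]}}

```text
time: 16.25
tcp_pos: [551.8, -158.9, 146.7]
ee_rot: [-2.832, -1.36, 0.0]
wrist_force: [0.6, -0.3, -0.7]
width: 58.6
finger_force: 66.8
```

```bash
python3 - <<'E'
from h import *
np.set_printoptions(suppress=True,precision=3)
q=sense();print(q['time'],q['tcp_pos'],q['ee_rot'],q['wrist_force'],q['wrist_torque'],q['width'])
d=snap('side','side7')
cv2.imwrite('pics/z10.png',cv2.resize(d['frame'][170:270,285:375,::-1],None,fx=6,fy=6,interpolation=2))
E
```

```text
16.25 [ 551.847 -158.867  146.688] [-2.832 -1.36   0.   ] [ 0.597 -0.265 -0.715] [-0.014 -0.011  0.001] 58.640304724717176
```

View pics/z10.png

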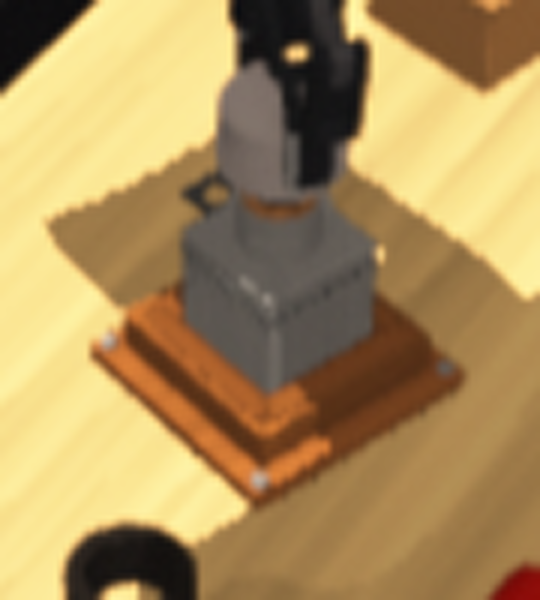

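The cap hangs level above the bare neck and cork, which shows at z10 (280,205). By the TCP rise its edge is about 19 mm above the mouth. The tin is seated with its front corner at (272,388).

```bash
python3 -c "
from rig import sign_off
print(sign_off())"
```

```text
the job is handed in; nothing more can be done
None
```

The job is handed in at about 16 s of the 48 s allowed: the tin is seated in the block, and the unscrewed cap is held level about 19 mm above the mouth by the measured TCP rise.

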